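Spread the clay lumps to dry and hang up the scoop

TASK

Pick up the scoop by its carrying bar with all six clay lumps in it, take it over the drying tray and shake them out, spread so that all six lie in the tray with at least two in each bay. Then hang the empty scoop by its bar on the stand's hook so that it hangs freely and still, and after that push the fan's lever all the way over to on. Leave the jar, mug, bowl, brush and pot where they stand.

Things in the scene. Friction and masses are not known exactly. Their poses are not given: they have to be found in the camera images.
- scoop: Open-fronted aluminium scoop with a carrying bar, on the table, holding six clay lumps. Pan 110 long (x) x 126 wide (y), floor 4 thick, side and back walls 36 high, 3 thick; its open front edge (x = -55) faces roughly the robot. Uprights at y = +-60.5 (16 in x, 5 in y) carry the bar. Origin: centre of the underside, z up. About 220 g empty; hung by the bar's middle it hangs level.
- scoop_bar (a point): Middle of the scoop's wooden bar, 7 behind (+x of) the pan's centre, 113 above the underside. The bar runs along scoop y, 116 between the uprights, 14 thick (x), 16 high (z); gap from its underside down to the back wall's top 69. Gripped about 35 to one side, its middle stays free for the hook. Axes as the scoop's.
- tray: Fixed wooden drying tray with a white plaster floor, outside 180 (x) x 320 (y) x 26 high, walls 6, inner floor 6 above the table. A low rib along x (6 wide, top 14 above the table) at y = 0 divides it into two equal bays, 151 x 168 each. Origin: centre of the underside.
- stand: Fixed steel hook stand: base plate 170 x 130 x 12 (centred at x = +50); a 10 mm round bar rises at x = +95 to 215 high, runs towards stand -x (roughly to the robot) and down to the hook's level seat above the origin, then turns up at its tip. Origin: on the table straight below the seat.
- hook_seat (a point): Top of the hook's level seat, 195 above the table. The seat (10 mm round bar along stand x) is level from x = -18 to +20; the upturned tip at x = -30 ends 22 above the seat's top; the other way the bar climbs 25 to the post at x = +95. The scoop's bar is laid across it, along stand y. Axes as the stand's.
- fan: Fixed low drum fan that blows on the tray: grey plinth 250 x 120 x 20 high, drum 170 across with its grille 130 behind (+x of) the lever. Origin: on the table straight below the lever's pivot; x points from the tray to the drum.
- lever_tip (a point): Centre of the black ball (26 across) on the fan's lever. The lever is 80 long, its pivot 42 above the table, swinging in the fan's x-z plane.
- lever (a joint): Fan lever angle in rad: 0 = leaning 0.5 rad towards the tray (off), 1.0 = leaning 0.5 rad away from the tray towards the drum (fully on). It stays where it is left.
- lump1: One of six alike dry terracotta clay lumps, about 28 across and 22 high, 16 g, faceted; starts in the scoop. Origin: its centre.
- lump2: One of six alike dry terracotta clay lumps, about 28 across and 22 high, 16 g, faceted; starts in the scoop. Origin: its centre.
- lump3: One of six alike dry terracotta clay lumps, about 28 across and 22 high, 16 g, faceted; starts in the scoop. Origin: its centre.
- lump4: One of six alike dry terracotta clay lumps, about 28 across and 22 high, 16 g, faceted; starts in the scoop. Origin: its centre.
- lump5: One of six alike dry terracotta clay lumps, about 28 across and 22 high, 16 g, faceted; starts in the scoop. Origin: its centre.
- lump6: One of six alike dry terracotta clay lumps, about 28 across and 22 high, 16 g, faceted; starts in the scoop. Origin: its centre.
- jar: Bystander: closed white glaze jar, 68 across, 110 high. Origin: centre of the underside.
- mug: Bystander: blue mug, 76 across, 85 high. Origin: centre of the underside.
- bowl: Bystander: white bowl, 104 across, 50 high. Origin: centre of the underside.
- brush: Bystander: lying brush, 180 long. Origin: centre of the underside.
- pot: Bystander: terracotta pot, 88 across, 85 high. Origin: centre of the underside.

How it is judged:
By the outcome, as a careful person would: the job done as asked, in the order asked, and still so for the second after the job is handed in, with the robot touching nothing.
It also fails if it takes over 64 s, if anything falls off the work surface, if the arm or the gripper's body presses on something with over 40 N, if the wrist force passes 120 N, or if a joint passes its speed limit or range.

ROBOT

A 6-joint arm with a two-finger parallel gripper is mounted at the origin on the work surface. World frame = base frame: x ahead of the robot, y to its left, z up, the work surface at z = 0. Lengths are in m, angles in rad, forces in N, time in s.
With the tool pointing down it reaches from about 0.35 to 0.975 m from the base axis. Payload 4.9 kg.
Tool frame: the origin (TCP) lies on the centre line of the jaws, within the pads' length; the fingertips stand 11 mm ahead of it and the grasp point (between the pads) lies 8 mm behind it (tip_extent is the z of the fingertips in the tool frame, in m); z points along the fingers, y is the line along which they close (so a half turn about z gives the same grasp; the last joint's range is limited). The gripper opens to 85 mm and grips with 20 to 120 N. Pads are 22 mm wide; open, the fingers measure 114 mm over their backs; the gripper's body (76 mm by 85 mm) begins 54 mm behind the grasp point. The pads swing forward as they close: fully open they stand 13 mm farther back than shut.
Start: joints at [1.109, 0.053, 1.613, -0, 1.476, -0.119], TCP at [0.21, 0.589, 0.203] pointing down, gripper open.
Joint ranges: [-3.01, 3.01], [-1.01, 2.22], [0.06, 2.58], [-1.02, 4.17], [0.09, 2.62], [-3.14, 3.14]. Speed limits (rad/s): [2.57, 2.57, 3.14, 3.14, 3.14, 3.14].

INTERFACE

Orientations are given as a unit quaternion [w, x, y, z].
In Python, from bench import read_state, snapshot, sign_off, tip_extent gives the robot as it stands.
- The arm moves only by the tool step_arm, never from a script. Its argument "motion" is a list that holds one entry, the list of rows, each a list of 7 numbers: the shift along the tool's x, y, z scaled (see below), then the turn, a rotation vector about the tool's x, y, z scaled (see below), then the opening, from -1 (shut) to 1 (fully open). A call has 1 to 10 rows; each row is the pose to reach, as a shift and turn from the pose commanded when the call began, along the tool's axes at that moment; what a row does not reach only later rows make up. The controller multiplies each number of a shift by 750 mm and each number of a turn by 30 degrees. A row lasts 1/10 s, in which the tool goes at most 50 mm and 8.59 degrees, less where a joint would pass 70% of its speed; a pose out of reach is approached as far as the arm can. A call with a number of a shift or a turn outside -1 to 1 is refused whole. A call with a gripper value outside its range is refused whole. The fingers move at their own pace and stop on an object; "newtons" is the grip in N (left out, the last holds). Time passes only in rows, so rows that repeat a pose let the fingers close. It gives the time, the measured TCP pose, the force, the opening and the grip force at its end, in the units of the state.
- read_state(): the state, without advancing time (a new reading comes with each control period).
- snapshot(name): name is "scene" or "top" or "wrist"; returns a dict with "img" (384x512x3 uint8, red, green, blue), "fx", "fy", "cx", "cy" (pixels), "world_to_cam" (4x4, takes a point from world to camera coordinates); the wrist camera has in their place "hand_eye" (4x4, takes a point from camera to tool coordinates, whose origin is the TCP and whose axes are the flange's). Camera axes: x right, y up, looking along -z (the intrinsics and any distortion apply to the point x, -y, -z); pixel columns grow to the right and rows downward; lengths in m; the calibration is good to about 2 mm. A picture is of the moment at which its call begins: read the wrist's pose just before it. There is no depth.
- sign_off(): hands the job in; it is judged then, once.
The state is a dict: "time": time; "qpos": joint angles; "joint_velocities": joint speeds; "joint_torque": joint torques, N m; "tool_pos": TCP position; "ee_rot": TCP orientation; "wrist_force": force on the tool from outside, world axes, zero at the start; "ft_torque": the same for the moment, N m; "width": finger opening in m; "grip_force": force on a finger pad.
Only numpy, scipy, OpenCV 4.12 (cv2) and the standard library are available. Lean on these libraries where they do the work, as an engineer would, in place of code of your own. Each camera call takes 0.05 s, during which the arm holds its last target. There are 200 camera calls.

## Working session

There is one attempt and no reset: what is moved stays moved. The work goes in short steps, Python scripts to look and compute and a tool call to move; the robot and the scene stay as the last step left them, time stands still between calls to the robot, and variables do not carry over. Pictures are saved under pics/ and viewed, at most 10 in all, crops included, and the job is handed in when it is done.

Besides the shell and the picture viewer there is one more tool, called in YAML: its name, and indented under it one key for each argument. step_arm: Moves the arm, as the interface text tells. Shifts and turns lie within -1 to 1; 1 stands for 750 mm of shift or 30 degrees of turn. Its arguments: {"type":"object","properties":{"motion":{"type":"array"},"newtons":{"type":"number"}},"required":["motion"]}

```bash
ls; mkdir -p pics
python3 - <<'E'
from bench import *
import cv2,numpy as np
print(read_state(), tip_extent)
for n in("scene","top"):
    s=snapshot(n); cv2.imwrite(f"pics/{n}0.png",cv2.cvtColor(s["img"],cv2.COLOR_RGB2BGR))
    print(n,{k:(v if k!="img" else 0) for k,v in s.items()})
E
```

```text
pics
{'time': 0.0, 'qpos': array([ 1.10902051e+00,  5.33222325e-02,  1.61429075e+00,  8.71764535e-06,
        1.47597386e+00, -1.18967155e-01]), 'joint_velocities': array([-0.00012714, -0.00104462,  0.00250635, -0.00158795,  0.00160243,
       -0.00126055]), 'joint_torque': array([ 5.50229543e-04, -3.93697286e+01, -3.70171773e+01, -2.33061082e-04,
        7.05918777e-03,  3.35082788e-06]), 'tool_pos': array([0.20976098, 0.58803846, 0.20208647]), 'ee_rot': array([-2.89633395e-04,  1.70566595e-01,  9.85345646e-01, -9.54111102e-04]), 'wrist_force': array([-1.09086273,  0.45831265,  0.06468276]), 'ft_torque': array([ 0.04671494, -0.01514306, -0.01395698]), 'grip_force': 0.0, 'width': 0.08540376520113992} 0.011
scene {'img': 0, 'fx': 423.4334578637921, 'fy': 423.4334578637921, 'cx': 256.81207545209367, 'cy': 193.39152069347475, 'world_to_cam': array([[-0.7269041 ,  0.68663722,  0.01182187,  0.29952166],
       [-0.56257533, -0.60526298,  0.56317468,  0.26680226],
       [ 0.39385203,  0.40272329,  0.82625331, -1.59662192],
       [ 0.        ,  0.        ,  0.        ,  1.        ]])}
top {'img': 0, 'fx': 462.5432664375878, 'fy': 462.5432664375878, 'cx': 261.8921235845424, 'cy': 192.82463960997129, 'world_to_cam': array([[-0.019283  , -0.99978465, -0.00766946,  0.11602079],
       [ 0.98017255, -0.02041665,  0.19709116, -0.52711416],
       [-0.1972053 , -0.00371688,  0.98035517, -1.76343573],
       [ 0.        ,  0.        ,  0.        ,  1.        ]])}
```

View pics/scene0.png

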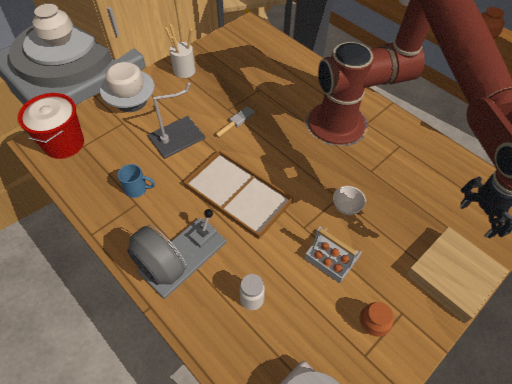

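View pics/top0.png

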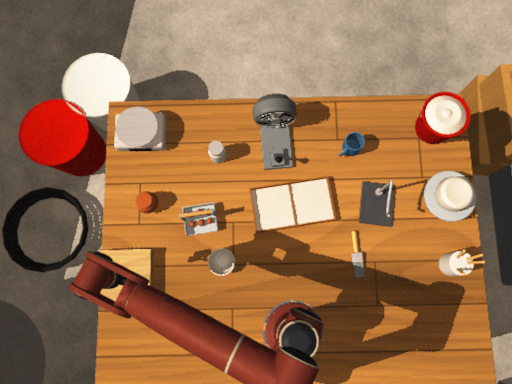

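The scene view shows the scoop at (333,255), tray (238,192), hook stand (178,125), fan lever ball (208,213). In the top view they are at scoop (200,218), tray (294,204), stand (378,203), lever ball (278,158). I'll zoom in on these for measurement.

```bash
cat > h.py <<'E'
import numpy as np,cv2
from bench import *
from scipy.spatial.transform import Rotation as R
def cam(s,st=None):
    if "world_to_cam" in s: C=np.linalg.inv(s["world_to_cam"])
    else:
        T=np.eye(4); T[:3,:3]=rot(st); T[:3,3]=st["tool_pos"]; C=T@s["hand_eye"]
    return (s["fx"],s["fy"],s["cx"],s["cy"]),C
def rot(st): return R.from_quat(st["ee_rot"],scalar_first=True).as_matrix()
def ray(c,p):
    (fx,fy,cx,cy),C=c
    d=C[:3,:3]@np.array([(p[0]-cx)/fx,-(p[1]-cy)/fy,-1]); return C[:3,3],d/np.linalg.norm(d)
def onz(c,p,z):
    o,d=ray(c,p); return o+d*(z-o[2])/d[2]
def tri(c1,p1,c2,p2):
    o1,d1=ray(c1,p1);o2,d2=ray(c2,p2)
    t=np.linalg.lstsq(np.c_[d1,-d2],o2-o1,rcond=None)[0]
    a,b=o1+t[0]*d1,o2+t[1]*d2; return (a+b)/2,np.linalg.norm(a-b)
def proj(c,P):
    (fx,fy,cx,cy),C=c
    q=np.linalg.inv(C)@np.r_[P,1]; return np.array([cx+fx*q[0]/-q[2],cy-fy*q[1]/-q[2]])
def move(st,dP):  # world shift -> scaled tool shift
    return rot(st).T@np.asarray(dP)/0.75
E
python3 - <<'E'
from h import *
t=snapshot("top");s=snapshot("scene");ct,cs=cam(t),cam(s)
def crop(im,x,y,w,h,k): return cv2.resize(im[y:y+h,x:x+w],(w*k,h*k),interpolation=cv2.INTER_CUBIC)
a=crop(t["img"],165,190,80,60,5);b=crop(s["img"],295,220,80,60,5)
c=crop(t["img"],345,170,80,60,5);d=crop(s["img"],140,75,80,60,5)
cv2.imwrite("pics/c1.png",np.vstack([np.hstack([a,b]),np.hstack([c,d])])[:,:,::-1])
# tray white floor
for n,im,cc in(("t",t,ct),("s",s,cs)):
    g=im["img"].astype(int); m=((g.min(2)>165)&(g.max(2)-g.min(2)<45)).astype(np.uint8)
    N,l,stt,ce=cv2.connectedComponentsWithStats(m)
    for i in range(1,N):
        if stt[i,4]>600:
            cn=cv2.findContours((l==i).astype(np.uint8),0,2)[0][0]
            bx=cv2.boxPoints(cv2.minAreaRect(cn)); P=onz(cc,ce[i],.006)
            if np.hypot(*P[:2])<1: print(n,stt[i],ce[i],P.round(4),[onz(cc,q,.006).round(3)[:2].tolist() for q in bx])
    m=(g.max(2)<35).astype(np.uint8);N,l,stt,ce=cv2.connectedComponentsWithStats(m)
    print([(stt[i].tolist(),ce[i].round(1).tolist()) for i in range(1,N) if 20<stt[i,4]<2500 ])
E
```

```text
t [424 171  50  50 843] [441.6797153 198.4400949] [ 0.5008 -0.6145  0.006 ] [[0.578, -0.525], [0.635, -0.696], [0.438, -0.743], [0.384, -0.575]]
t [ 292  180   41   43 1345] [312.02007435 201.04684015] [ 0.5009 -0.0948  0.006 ] [[0.57, -0.015], [0.591, -0.156], [0.433, -0.174], [0.413, -0.036]]
t [ 257  186   37   43 1240] [274.84274194 206.95887097] [0.48   0.0549 0.006 ] [[0.55, 0.13], [0.569, 0.002], [0.412, -0.019], [0.393, 0.107]]
[([130, 149, 21, 2, 38], [140.9, 149.6]), ([276, 157, 6, 5, 21], [278.9, 158.8]), ([3, 188, 85, 84, 1968], [35.1, 228.0]), ([94, 252, 18, 9, 47], [102.7, 255.5]), ([110, 274, 16, 14, 87], [118.2, 280.7]), ([296, 308, 25, 12, 73], [308.5, 312.8]), ([282, 323, 35, 43, 407], [303.5, 345.8])]
s [ 190  156   60   49 1526] [219.99082569 180.11336828] [ 0.4979 -0.0906  0.006 ] [[0.58, -0.15], [0.401, -0.185], [0.412, -0.034], [0.582, -0.009]]
s [ 225  179   59   51 1568] [254.68303571 203.80612245] [0.4773 0.0588 0.006 ] [[0.559, 0.005], [0.388, -0.027], [0.393, 0.111], [0.557, 0.135]]
[([296, 2, 11, 14, 43], [300.0, 8.6]), ([297, 16, 10, 16, 45], [302.1, 23.5]), ([336, 45, 8, 17, 42], [339.1, 54.6]), ([319, 62, 12, 30, 273], [324.4, 76.7]), ([497, 146, 15, 29, 351], [505.0, 159.5]), ([462, 176, 49, 61, 1116], [489.0, 203.5]), ([205, 209, 7, 8, 29], [207.3, 212.7])]
```

View pics/c1.png

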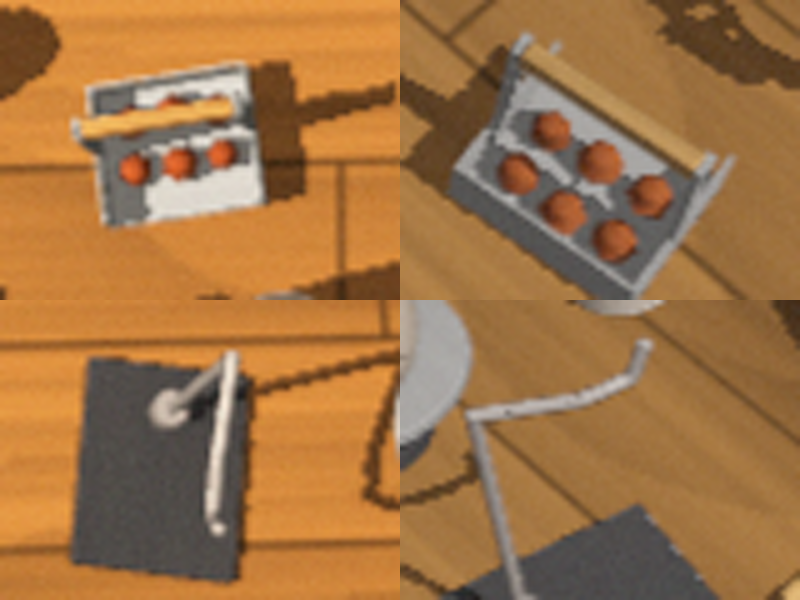

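Panels: bar ends are at top-view (181,215.6)/(212.6,211.6) and scene-view (320,229)/(356,253). The hook tip is at top (388.6,215.4)/scene (189,84), and the post's corner at top (391.4,181)/scene (154.4,98). Six lumps are in two rows of three across the pan.

Run:
```python
from h import *
t=snapshot("top");s=snapshot("scene");ct,cs=cam(t),cam(s)
for n,a,b in [("bar+y",(181,215.3),(356,253)),("bar-y",(212.6,211.8),(320.5,229)),("tip",(388.6,215.4),(189,84)),("post",(391.4,181.5),(154.4,98)),("ball",(278.9,158.8),(207.3,212.7))]:
    P,e=tri(ct,a,cs,b);print(n,P.round(4),round(e,4))
# lumps (terracotta) in scoop
g=cv2.cvtColor(s["img"],cv2.COLOR_RGB2HSV)
# stand base plate corners top, z=.012
for n,p in [("far-l",(362.8,182)),("far-r",(395,186)),("near-l",(359.5,222.5)),("near-r",(392.5,226))]: print(n,onz(ct,p,.012).round(4))
# scoop pan top rim corners: far-left, far-right, near-left,near-right floor
for n,p,z in [("backL",(182.5,207.5),.036),("backR",(214.5,203),.036),("frL",(186,234.5),.0),("frR",(217.5,230.5),.0)]: print(n,onz(ct,p,z).round(4))
```

```text
bar+y [0.4352 0.4137 0.1168] 0.0071
bar-y [0.4469 0.2953 0.1109] 0.0066
tip [ 0.4056 -0.3403  0.2093] 0.0043
post [ 0.5286 -0.3599  0.2114] 0.0015
ball [0.6484 0.0377 0.1151] 0.0013
far-l [ 0.5736 -0.3018  0.012 ]
far-r [ 0.5544 -0.4299  0.012 ]
near-l [ 0.4097 -0.2785  0.012 ]
near-r [ 0.3931 -0.4078  0.012 ]
backL [0.4802 0.4197 0.036 ]
backR [0.4956 0.2934 0.036 ]
frL [0.3773 0.4106 0.    ]
frR [0.3907 0.2853 0.    ]
```

```bash
cat >> h.py <<'E'
def down(yaw): # tool pointing down, tool y along world heading yaw
    y=np.array([np.cos(yaw),np.sin(yaw),0]);z=np.array([0,0,-1.]);return np.c_[np.cross(y,z),y,z]
def plan(pos,Rt=None,st=None):
    st=st or read_state(); r=rot(st); v=move(st,np.asarray(pos)-st["tool_pos"])
    w=np.zeros(3) if Rt is None else R.from_matrix(r.T@Rt).as_rotvec()/np.radians(30)
    print("shift",v.round(4),"turn",w.round(4)," dist",np.linalg.norm(v)*750)
E
python3 - <<'E'
from h import *
plan([.4372,.3893,.20],down(.108))
t=snapshot("top");s=snapshot("scene")
def crop(im,x,y,w,h,k): return cv2.resize(im[y:y+h,x:x+w],(w*k,h*k),interpolation=cv2.INTER_CUBIC)
cv2.imwrite("pics/c2.png",np.hstack([crop(t["img"],240,88,66,100,6),crop(s["img"],125,190,66,100,6)][:2])[:,:,::-1])
E
```

```text
shift [-0.3746 -0.1482  0.0039] turn [-1.4000e-03  6.0000e-04  2.1391e+00]  dist 302.1473614100317
```

View pics/c2.png

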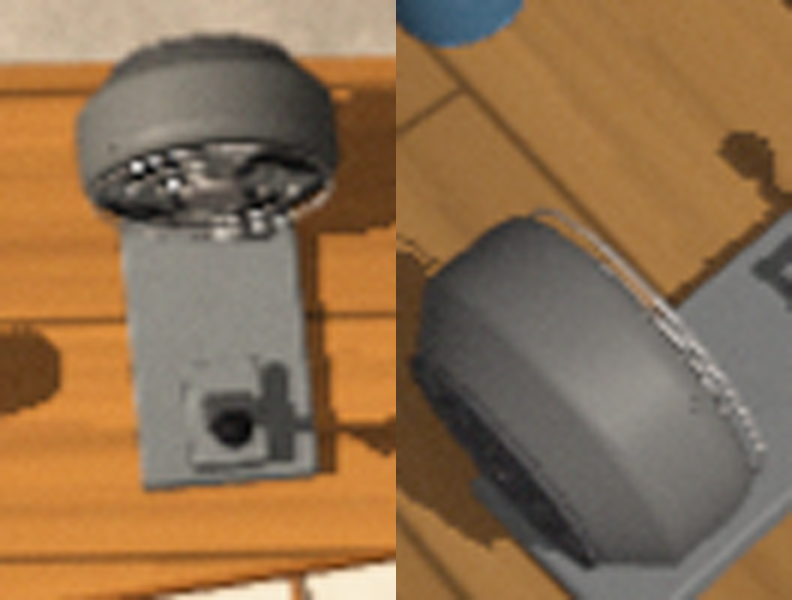

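The fan's plinth runs up the image (+x), its near edge tilted about 0.1 rad; the ball is at (232,427) of the left panel with clear space in front of it. Now I'll pick up the scoop.

step_arm:
  motion:
    - [[-0.375,-0.148,0.004,0,0,1,1],[-0.375,-0.148,0.004,0,0,1,1],[-0.375,-0.148,0.004,0,0,1,1],[-0.375,-0.148,0.004,0,0,1,1],[-0.375,-0.148,0.004,0,0,1,1],[-0.375,-0.148,0.004,0,0,1,1],[-0.375,-0.148,0.004,0,0,1,1]]
  newtons: 100

```text
time: 1.1
tool_pos: [0.4413, 0.3859, 0.2003]
ee_rot: [0.001, 0.423, 0.906, -0.0]
wrist_force: [-0.8, 0.8, 0.3]
width: 0.0853
grip_force: 0.0
```

step_arm:
  motion:
    - [[0,0,0,0,0,1,1],[0,0,0,0,0,1,1],[0,0,0,0,0,1,1],[0,0,0,0,0,1,1]]

```text
time: 1.5
tool_pos: [0.4372, 0.39, 0.2003]
ee_rot: [-0.0, 0.642, 0.767, 0.0]
wrist_force: [-0.6, 0.1, -0.1]
width: 0.0853
grip_force: 0.0
```

step_arm:
  motion:
    - [[0,0,0,0,0,0.139,1],[0,0,0,0,0,0.139,1]]

```text
time: 1.7
tool_pos: [0.4371, 0.3901, 0.2003]
ee_rot: [-0.0, 0.668, 0.745, 0.0]
wrist_force: [-0.0, 0.0, 0.3]
width: 0.0856
grip_force: 0.0
```

Run:
```python
from h import *
st=read_state();print(st["time"],st["qpos"].round(3),st["tool_pos"])
w=snapshot("wrist");c=cam(w,st);print({k:w[k] for k in w if k not in("img","hand_eye")})
print("bar ends px",[proj(c,p).round(0) for p in([.4352,.4137,.121],[.4469,.2953,.121])])
plan([.4372,.3893,.105],down(.108))
cv2.imwrite("pics/w1.png",w["img"][:,:,::-1])
```

```text
1.7 [ 0.601 -0.038  1.709  0.     1.471  0.493] [0.43712253 0.39006007 0.20031194]
{'fx': 335.58672615195223, 'fy': 335.58672615195223, 'cx': 256.9857086279946, 'cy': 192.57632416699778}
bar ends px [array([257., 159.]), array([256., 297.])]
shift [-9.000e-04 -1.000e-04  1.271e-01] turn [-0.0002 -0.0003  0.004 ]  dist 95.34516101161891
```

View pics/w1.png

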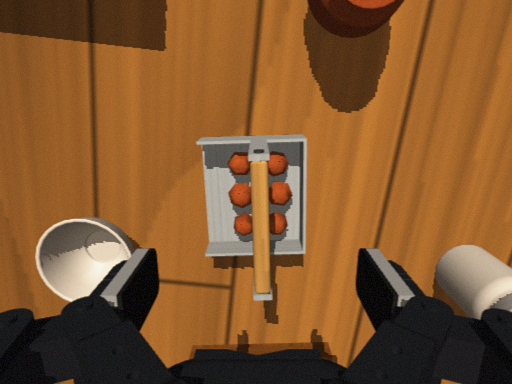

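The wrist view shows the bar from (260,158) to (263,296), all six lumps in the pan, and the jaws straddling it. The bar sits about 4 mm further along tool +y than planned. I'll correct for that, descend and grip.

step_arm:
  motion:
    - [[0,0.005,0.06,0,0,-0.02,1],[0,0.005,0.1,0,0,-0.02,1],[0,0.005,0.127,0,0,-0.02,1],[0,0.005,0.127,0,0,-0.02,1],[0,0.005,0.127,0,0,-0.02,-1],[0,0.005,0.127,0,0,-0.02,-1],[0,0.005,0.127,0,0,-0.02,-1],[0,0.005,0.127,0,0,-0.02,-1],[0,0.005,0.127,0,0,-0.02,-1],[0,0.005,0.127,0,0,-0.02,-1]]
  newtons: 100

```text
time: 2.75
tool_pos: [0.4415, 0.39, 0.1054]
ee_rot: [0.0, 0.664, 0.748, 0.0]
wrist_force: [-0.1, 0.2, 0.3]
width: 0.0004
grip_force: 0.0
```

Run:
```python
from h import *
w=snapshot("wrist");s=snapshot("scene")["img"][190:290,280:400]
cv2.imwrite("pics/w2.png",np.hstack([w["img"],cv2.resize(s,(288,240),interpolation=cv2.INTER_CUBIC).copy() if 0 else cv2.copyMakeBorder(cv2.resize(s,(288,240),interpolation=cv2.INTER_CUBIC),0,144,0,0,cv2.BORDER_CONSTANT)])[:,:,::-1])
```

```text
(no output)
```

View pics/w2.png

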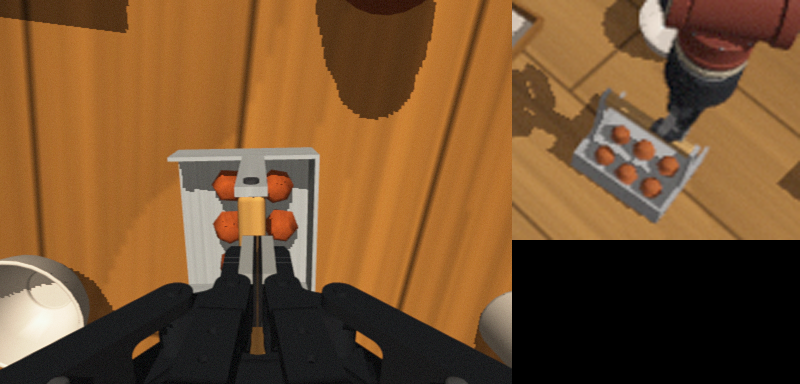

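Run:
```python
from h import *
st=read_state();w=snapshot("wrist");c=cam(w,st)
print(st["time"],st["width"],st["grip_force"],st["tool_pos"],st["wrist_force"]);print(w["hand_eye"].round(4));print("cam",c[1][:3,3])
for p in [(252,157),(239,215),(266,215),(168,157),(318,151)]: print(p,onz(c,p,.121).round(4),onz(c,p,.04).round(4))
for P in [(0,0,.011),(0,0,-.008)]:
    print("tool pt",proj(c,rot(st)@P+st["tool_pos"]).round(1))
g=w["img"]
for v in (200,215,225,235,245,255,265,280,300,320,340): print(v,' '.join('%02x%02x%02x'%tuple(g[v,u]) for u in range(232,290,3)))
```

```text
2.85 -8.96531594130821e-05 0.0 [0.44139319 0.38993631 0.10514932] [-0.15306663  0.12802282 -0.56080851]
[[ 4.000e-04  9.599e-01  2.803e-01  7.040e-02]
 [ 1.000e+00 -5.000e-04  6.000e-04  5.000e-04]
 [ 7.000e-04  2.803e-01 -9.599e-01 -1.709e-01]
 [ 0.000e+00  0.000e+00  0.000e+00  1.000e+00]]
cam [0.43355171 0.45993754 0.27610254]
(252, 157) [0.4345 0.4319 0.121 ] [0.4349 0.4172 0.04  ]
(239, 215) [0.4314 0.4025 0.121 ] [0.4303 0.3725 0.04  ]
(266, 215) [0.4446 0.4041 0.121 ] [0.4503 0.3749 0.04  ]
(168, 157) [0.3955 0.4272 0.121 ] [0.3756 0.4101 0.04  ]
(318, 151) [0.4646 0.4383 0.121 ] [0.4808 0.427  0.04  ]
tool pt [256.3 221.3]
tool pt [256.2 234.4]
200 482f21 482c1d 5b3b1a dc9e4d e5a84f e3a652 e5a857 e8aa54 edb455 edb455 df9e4b 6c4c2e 524d46 4b240e 672a16 5c230f 52271b 514038 595951 5a5952
215 b9501f c35725 8a5426 bf873e d5984a d0944c d39b4b dd9f50 e1a24f e2a44e cb8f47 78522e 55514e b04a20 c45827 cc602b c45827 c05420 bf511f b84f20
225 d15e28 b64e22 8d4c23 bb833f cf954a d0904a d19446 db9b4b dfa04c e3a24e ce9042 7e5226 4d210d 903b1b c55223 d35b25 c95b26 c35522 c45720 ae4a1e
235 a64
[... 444 characters left out ...]
72925 989487 918e84 969083 999288 514e48 151313 101511 88857a 969285 969087 908f83 8e8c80 18191a 1c2121 1d2121 191a1a 1c1c1e
280 1b1e20 1d1b1c 181c19 1e1e1d 16191a 191c1c 504e46 4d4e48 222021 23231f 908d80 1c1f1f 1e1e20 1d1e1d 1c1d1d 181b1a 161b1c 19191a 1c1d21 1e1c1e
300 161519 1e1e1d 171714 1a1e1e 222523 191d1f 110c14 1b191d 20211c 211e1c 161416 110d10 191c1d 1c1c1e 1d191e 1b1a1c 1e1d1f 20201f 1b1e1d 16191c
320 1e2221 181b1b 1a1c1e 111011 09090f 0c0f0e 121515 241f20 262322 242322 262324 181a1b 0e0f11 0c0b08 171918 191819 1e1c1d 161214 1b1b1c 1a1a1a
340 191e1f 17141a 060202 0a0b10 020d06 0c0f0f 131417 6b4c24 5d3f1e 684725 5f3e20 15181d 171a1c 0f0c0e 120f0f 111111 191b1d 171613 18191c 141917
```

Run:
```python
from h import *
st=read_state();cs=cam(snapshot("scene"));w=snapshot("wrist");c=cam(w,st)
for z in(.094,.11,.125,.141): print(z,proj(cs,(.4414,.39,z)).round(1))
for z in(.011,-.008,-.02,-.03,-.036,-.045): print(z,[proj(c,rot(st)@(x,0,z)+st["tool_pos"]).round(0) for x in(.011,-.011)])
def crop(im,x,y,w,h,k): return cv2.resize(im[y:y+h,x:x+w],(w*k,h*k),interpolation=cv2.INTER_CUBIC)
cv2.imwrite("pics/c3.png",np.hstack([crop(snapshot("scene")["img"],310,200,60,70,6),crop(w["img"],206,190,105,105,4)[:420]])[:,:,::-1])
```

```text
0.094 [345.  252.1]
0.11 [346.1 249.5]
0.125 [347.1 247. ]
0.141 [348.2 244.3]
0.011 [array([256., 203.]), array([256., 239.])]
-0.008 [array([256., 215.]), array([256., 253.])]
-0.02 [array([256., 223.]), array([256., 264.])]
-0.03 [array([256., 231.]), array([256., 275.])]
-0.036 [array([256., 237.]), array([256., 281.])]
-0.045 [array([256., 246.]), array([256., 293.])]
```

View pics/c3.png

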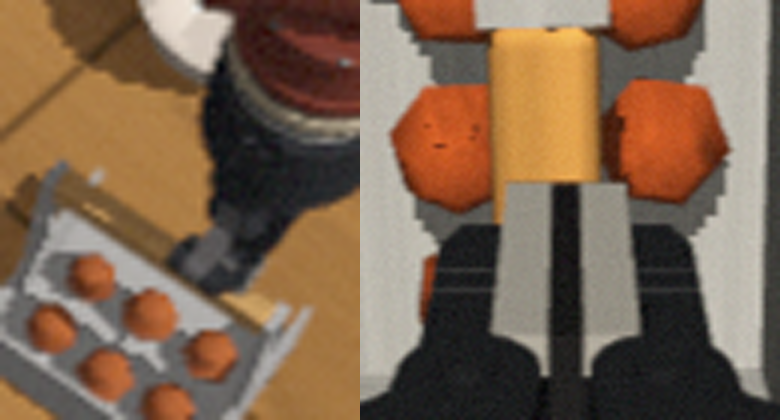

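The wrist crop shows the shut fingers lying over the bar: their tip edge is at v≈236, with the bar visible ahead of it. So the real fingertips are about 35–45 mm higher than the stated tool geometry. I'll open, go down about 44 mm more and regrip.

step_arm:
  motion:
    - [[0,0,-0.03,0,0,0,1],[0,-0.004,-0.03,0,0,0,1],[0,-0.004,-0.03,0,0,0,1],[0,-0.004,-0.03,0,0,0,1],[0,-0.004,-0.03,0,0,0,1],[0,-0.004,0.02,0,0,0,1],[0,-0.004,0.04,0,0,0,1],[0,-0.004,0.059,0,0,0,1],[0,-0.004,0.059,0,0,0,1]]

```text
time: 3.95
tool_pos: [0.4367, 0.3884, 0.0578]
ee_rot: [-0.001, 0.664, 0.748, -0.003]
wrist_force: [-0.8, -1.1, -0.5]
width: 0.0858
grip_force: 0.0
```

step_arm:
  motion:
    - [[0,0,0,0,0,0,-1],[0,0,0,0,0,0,-1],[0,0,0,0,0,0,-1],[0,0,0,0,0,0,-1],[0,0,0,0,0,0,-1],[0,0,0,0,0,0,-1]]
  newtons: 100

```text
time: 4.55
tool_pos: [0.4389, 0.3898, 0.0616]
ee_rot: [0.0, 0.664, 0.748, 0.001]
wrist_force: [0.0, -0.2, 2.6]
width: 0.0125
grip_force: 97.5
```

step_arm:
  motion:
    - [[0,0,-0.015,0,0,0,-1],[0,0,-0.04,0,0,0,-1],[0,0,-0.075,0,0,0,-1],[0,0,-0.11,0,0,0,-1],[0,0,-0.14,0,0,0,-1],[0,0,-0.16,0,0,0,-1],[0,0,-0.16,0,0,0,-1]]

```text
time: 5.25
tool_pos: [0.4394, 0.3904, 0.1835]
ee_rot: [0.0, 0.664, 0.748, 0.002]
wrist_force: [0.3, 0.3, -3.5]
width: 0.0125
grip_force: 97.6
```

```bash
cat >> h.py <<'E'
def Sc(psi,th): return R.from_euler("ZY",[psi,-th]).as_matrix()
A=np.array([[0,1,0],[1,0,0],[0,0,-1.]])
BT=np.array([-.0355,0,-.052]) # bar middle in tool frame
def tcp_lip(lip,psi,th):
    S=Sc(psi,th);T=S@A; return lip-S@np.array([-.062,0,-.109])-T@BT,T
TC=np.array([.489,-.018,0]);TY=.138
def tray(x,y,z): return TC+R.from_euler("z",TY).as_matrix()@np.array([x,y,z])
E
python3 - <<'E'
from h import *
st=read_state();print(st["time"],st["tool_pos"],st["ee_rot"].round(3),st["wrist_force"].round(2),st["ft_torque"].round(3),st["width"],st["grip_force"])
w=snapshot("wrist");c=cam(w,st);s=snapshot("scene");cs=cam(s);t=snapshot("top")
# wooden bar front end & cap in wrist frame; predicted end points
for x in(-.0355+.058,-.0355+.063): print("pred",proj(c,rot(st)@(x,0,-.060)+st["tool_pos"]).round(1))
g=w["img"]; print([ '%d:%02x%02x%02x'%(v,*g[v,252]) for v in range(130,250,5)])
# lumps
for n,im in(("w",w),("s",s)):
    h=cv2.cvtColor(im["img"],cv2.COLOR_RGB2HSV);m=((h[...,0]<12)&(h[...,1]>170)&(h[...,2]>90)).astype(np.uint8)
    N,l,q,ce=cv2.connectedComponentsWithStats(m);print(n,[(q[i,4],ce[i].round(0).tolist()) for i in range(1,N) if q[i,4]>25])
T=R.from_euler("z",.138).as_matrix()
p,Tm=tcp_lip(tray(.03,0,.08),TY,0);print(p);plan(p,Tm)
cv2.imwrite("pics/c4.png",np.hstack([w["img"],cv2.copyMakeBorder(cv2.resize(s["img"][190:290,280:400],(288,240),interpolation=cv2.INTER_CUBIC),0,144,0,0,0)])[:,:,::-1])
E
```

```text
5.25 [0.43943025 0.39040813 0.18354428] [0.    0.664 0.748 0.002] [ 0.29  0.29 -3.48] [ 0.161 -0.074 -0.041] 0.012471010535227672 97.57068157196045
pred [255.7 234.3]
pred [255.7 221.2]
['130:c17d34', '135:bf7a2e', '140:c17c33', '145:c37c34', '150:c27b32', '155:be752c', '160:9a968c', '165:98978e', '170:9c9b93', '175:9c978e', '180:9e9b94', '185:9c9b91', '190:9e9990', '195:a09d92', '200:a39f97', '205:373430', '210:413a37', '215:7d7872', '220:bcb7ab', '225:bab6ac', '230:bdb8ae', '235:e6ab52', '240:cf9145', '245:cf9249']
w [(np.int32(145), [376.0, 2.0]), (np.int32(676), [224.0, 203.0]), (np.int32(629), [288.0, 203.0]), (np.int32(311), [294.0, 239.0]), (np.int32(230), [220.0, 239.0])]
s [(np.int32(90), [495.0, 12.0]), (np.int32(217), [493.0, 24.0]), (np.int32(1637), [58.0, 132.0]), (np.int32(32), [332.0, 226.0]), (np.int32(49), [342.0, 233.0]), (np.int32(35), [324.0, 235.0]), (np.int32(43), [353.0, 240.0]), (np.int32(41), [334.0, 243.0]), (np.int32(42), [345.0, 249.0]), (np.int32(659), [379.0, 319.0])]
[0.5752419  0.02981825 0.137     ]
shift [-0.4972  0.1259  0.0562] turn [-0.0052  0.0024 -0.0373]  dist 386.9671950524689
```

View pics/c4.png

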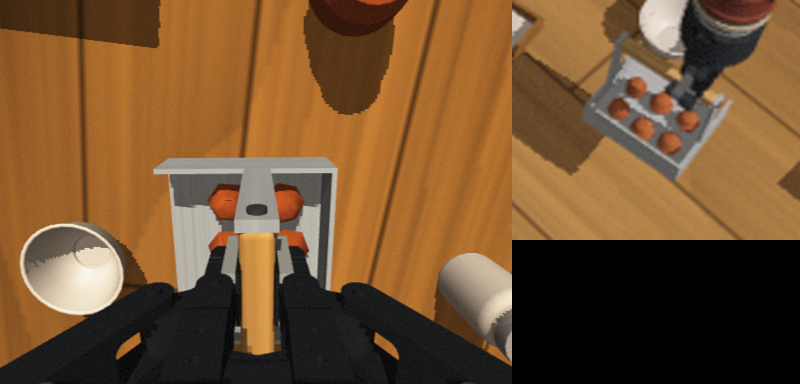

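The bar end appears at v≈234 as predicted, so the bar-in-tool model is confirmed, and all six lumps are still aboard. Next is a smooth carry to above the tray.

step_arm:
  motion:
    - [[-0.008,0.002,0,0,0,0,-1],[-0.023,0.006,0,0,0,0,-1],[-0.046,0.012,0,0,0,0,-1],[-0.077,0.02,0,0,0,0,-1],[-0.113,0.029,0,0,0,0,-1],[-0.152,0.038,0,0,0,0,-1],[-0.19,0.048,0,0,0,0,-1],[-0.229,0.058,0,0,0,0,-1],[-0.267,0.068,0,0,0,0,-1],[-0.306,0.078,0,0,0,0,-1]]

```text
time: 6.4
tool_pos: [0.5235, 0.1665, 0.18]
ee_rot: [-0.0, 0.664, 0.748, -0.001]
wrist_force: [0.3, 0.1, -3.8]
width: 0.0128
grip_force: 97.6
```

step_arm:
  motion:
    - [[-0.039,0.01,0,0,0,0,-1],[-0.074,0.019,0,0,0,0,-1],[-0.105,0.027,0,0,0,0,-1],[-0.131,0.033,0,0,0,0,-1],[-0.152,0.038,0,0,0,-0.01,-1],[-0.167,0.042,0,0,0,-0.02,-1],[-0.178,0.045,0,0,0,-0.03,-1],[-0.186,0.047,0,0,0,-0.037,-1],[-0.191,0.049,0,0,0,-0.037,-1],[-0.191,0.049,0,0,0,-0.037,-1]]

```text
time: 7.4
tool_pos: [0.5771, 0.0307, 0.1808]
ee_rot: [-0.0, 0.657, 0.754, 0.0]
wrist_force: [-0.3, 0.1, -3.4]
width: 0.0125
grip_force: 97.6
```

Run:
```python
from h import *
st=read_state();print(st["time"],st["tool_pos"],st["qpos"].round(2),st["wrist_force"].round(2))
w=snapshot("wrist");s=snapshot("scene");cs=cam(s);c=cam(w,st)
S=rot(st)@A.T
bar=st["tool_pos"]+rot(st)@BT
def toscoop(P): return S.T@(P-bar)+[.007,0,.113]
for n,im,cc in(("s",s,cs),("w",w,c)):
    h=cv2.cvtColor(im["img"],cv2.COLOR_RGB2HSV);m=((h[...,0]<12)&(h[...,1]>170)&(h[...,2]>90)).astype(np.uint8)
    N,l,q,ce=cv2.connectedComponentsWithStats(m)
    zz=bar[2]-.113+.015
    for i in range(1,N):
        if 20<q[i,4]<900:
            p=toscoop(onz(cc,ce[i],zz))
            if abs(p[0])<.1 and abs(p[1])<.1: print(n,q[i,4],p.round(3))
for th in(20,40,50,60):
    p,T=tcp_lip(tray(.035,0,.05),TY,np.radians(th));print(th);plan(p,T)
```

```text
7.4 [0.57714582 0.03068647 0.18083417] [-0.08 -0.04  1.75  0.    1.44 -0.21] [-0.35  0.09 -3.4 ]
s 30 [ 0.026 -0.031  0.015]
s 25 [-0.009  0.004  0.015]
s 39 [0.028 0.003 0.015]
s 36 [0.024 0.036 0.015]
w 645 [-0.015  0.035  0.015]
w 596 [0.028 0.035 0.015]
w 226 [-0.018  0.009  0.015]
w 300 [0.033 0.009 0.015]
20
shift [-0.0015 -0.0268  0.0747] turn [-6.67e-01 -7.00e-04  6.00e-04]  dist 59.53043644467815
40
shift [-0.0015 -0.064   0.063 ] turn [-1.3336e+00 -8.0000e-04  4.0000e-04]  dist 67.38157783467891
50
shift [-0.0014 -0.0835  0.0622] turn [-1.667e+00 -9.000e-04  4.000e-04]  dist 78.13807018255713
60
shift [-0.0014 -0.1029  0.0648] turn [-2.0003e+00 -9.0000e-04  3.0000e-04]  dist 91.24652198489049
```

step_arm:
  motion:
    - [[0,-0.005,0.01,0,0,0,-1],[0,-0.015,0.025,-0.05,0,0,-1],[0,-0.03,0.045,-0.12,0,0,-1],[-0.001,-0.045,0.06,-0.22,0,0,-1],[-0.001,-0.055,0.07,-0.32,0,0,-1],[-0.001,-0.061,0.077,-0.42,0,0,-1],[-0.001,-0.063,0.08,-0.467,0,0,-1]]

```text
time: 8.2
tool_pos: [0.528, 0.0239, 0.1187]
ee_rot: [0.079, 0.652, 0.749, 0.091]
wrist_force: [-0.7, 0.1, -3.3]
width: 0.0125
grip_force: 97.6
```

```bash
cat > pour.py <<'E'
from h import *
def lumps(s,cs,zs=.017):
    h=cv2.cvtColor(s["img"],cv2.COLOR_RGB2HSV);m=((h[...,0]<12)&(h[...,1]>150)&(h[...,2]>70)).astype(np.uint8)
    N,l,q,ce=cv2.connectedComponentsWithStats(m)
    for i in range(1,N):
        if 8<q[i,4]<400:
            p=onz(cs,ce[i],zs); tl=R.from_euler("z",TY).as_matrix().T@(p-TC)
            if abs(tl[0])<.15 and abs(tl[1])<.25: print("lump area",q[i,4],"tray xy",tl[:2].round(3))
E
python3 - <<'E'
from pour import *
st=read_state();print(st["time"],st["tool_pos"],st["qpos"].round(2))
S=rot(st)@A.T;bar=st["tool_pos"]+rot(st)@BT;lip=bar+S@np.array([-.062,0,-.109])
print("lip in tray",(R.from_euler("z",TY).as_matrix().T@(lip-TC)).round(4),"th",np.degrees(np.arcsin(S[2,0])))
s=snapshot("scene");lumps(s,cam(s),.06)
for th in range(17,48,3):
    p,T=tcp_lip(tray((th-14)*.0013,0,.047),TY,np.radians(th));print(th,end=" ");plan(p,T,st)
E
```

```text
8.2 [0.52798024 0.02394995 0.11873188] [-0.13 -0.3   2.09  0.07  1.11 -0.3 ]
lip in tray [-0.0021  0.0007  0.0485] th 13.89048236158695
lump area 35 tray xy [ 0.034 -0.036]
lump area 32 tray xy [ 0.062 -0.041]
lump area 40 tray xy [ 0.032 -0.001]
lump area 27 tray xy [ 0.064 -0.006]
lump area 26 tray xy [0.033 0.031]
lump area 35 tray xy [0.061 0.027]
17 shift [-0.0009  0.0031 -0.0005] turn [-0.1037 -0.0016  0.    ]  dist 2.4279967001605325
20 shift [-0.0009  0.0038 -0.0032] turn [-0.2037 -0.0016  0.    ]  dist 3.8035463761304587
23 shift [-0.0009  0.0043 -0.0057] turn [-0.3037 -0.0016 -0.    ]  dist 5.439619510519768
26 shift [-0.0009  0.0047 -0.008 ] turn [-4.037e-01 -1.600e-03 -1.000e-04]  dist 6.993429644658755
29 shift [-0.0009  0.0048 -0.01  ] turn [-5.037e-01 -1.600e-03 -1.000e-04]  dist 8.385205243772537
32 shift [-0.0009  0.0048 -0.0118] turn [-6.037e-01 -1.600e-03 -2.000e-04]  dist 9.588656149162766
35 shift [-0.0009  0.0047 -0.0133] turn [-7.037e-01 -1.600e-03 -2.000e-04]  dist 10.592622945402491
38 shift [-0.0009  0.0044 -0.0145] turn [-8.037e-01 -1.600e-03 -3.000e-04]  dist 11.39158114601847
41 shift [-0.0009  0.004  -0.0154] turn [-9.037e-01 -1.600e-03 -3.000e-04]  dist 11.98261228674238
44 shift [-0.0009  0.0035 -0.0161] turn [-1.0037e+00 -1.6000e-03 -3.0000e-04]  dist 12.364269898197412
47 shift [-0.0009  0.0029 -0.0164] turn [-1.1037e+00 -1.6000e-03 -4.0000e-04]  dist 12.536131268521416
```

step_arm:
  motion:
    - [[0,0.003,-0.001,-0.1,0,0,-1],[0,0.004,-0.003,-0.2,0,0,-1],[0,0.004,-0.006,-0.3,0,0,-1],[0,0.005,-0.008,-0.4,0,0,-1],[0,0.005,-0.01,-0.5,0,0,-1],[0,0.005,-0.012,-0.6,0,0,-1],[0,0.005,-0.012,-0.6,0,0,-1]]

```text
time: 8.95
tool_pos: [0.5306, 0.0239, 0.1294]
ee_rot: [0.18, 0.631, 0.725, 0.207]
wrist_force: [0.1, 0.4, -3.7]
width: 0.0128
grip_force: 97.7
```

Run:
```python
from pour import *
st=read_state();print(st["time"],st["tool_pos"],st["qpos"].round(2),st["wrist_force"].round(2))
s=snapshot("scene");lumps(s,cam(s),.05)
for th in range(35,66,5):
    p,T=tcp_lip(tray(.023+(th-32)*.0008,0,.047),TY,np.radians(th));print(th,end=" ");plan(p,T,st)
```

```text
8.95 [0.53056554 0.02385774 0.12944138] [-0.2  -0.53  2.3   0.23  0.85 -0.44] [ 0.12  0.4  -3.71]
lump area 53 tray xy [ 0.043 -0.049]
lump area 103 tray xy [0.043 0.   ]
35 shift [-0.0003 -0.004  -0.0022] turn [-0.104  -0.0008 -0.0006]  dist 3.4484988557553815
40 shift [-0.0003 -0.0068 -0.0059] turn [-0.2707 -0.0008 -0.0006]  dist 6.763096048878839
45 shift [-0.0003 -0.0101 -0.009 ] turn [-0.4374 -0.0008 -0.0007]  dist 10.140082305709003
50 shift [-0.0003 -0.0139 -0.0113] turn [-0.604  -0.0007 -0.0007]  dist 13.44921770218574
55 shift [-0.0003 -0.0181 -0.0129] turn [-7.707e-01 -7.000e-04 -8.000e-04]  dist 16.692538864483655
60 shift [-0.0003 -0.0227 -0.0137] turn [-9.374e-01 -7.000e-04 -8.000e-04]  dist 19.894893898674606
65 shift [-0.0003 -0.0275 -0.0137] turn [-1.104e+00 -7.000e-04 -8.000e-04]  dist 23.088275658940272
```

step_arm:
  motion:
    - [[0,-0.004,-0.002,-0.1,0,0,-1],[0,-0.006,-0.004,-0.19,0,0,-1],[0,-0.007,-0.006,-0.27,0,0,-1],[0,-0.009,-0.008,-0.36,0,0,-1],[0,-0.01,-0.009,-0.44,0,0,-1],[0,-0.01,-0.009,-0.44,0,0,-1]]

```text
time: 9.6
tool_pos: [0.5214, 0.0224, 0.1315]
ee_rot: [0.252, 0.607, 0.696, 0.289]
wrist_force: [-0.1, -0.5, -3.1]
width: 0.0126
grip_force: 98.0
```

Run:
```python
from pour import *
st=read_state();print(st["time"],st["tool_pos"],st["qpos"].round(2),st["wrist_force"].round(2))
s=snapshot("scene");lumps(s,cam(s),.03)
t=snapshot("top");print();lumps(t,cam(t),.03)
for th in range(50,66,5):
    p,T=tcp_lip(tray(.033+(th-45)*.0004,0,.047),TY,np.radians(th));print(th,end=" ");plan(p,T,st)
```

```text
9.6 [0.52141743 0.022391   0.13154293] [-0.27 -0.73  2.49  0.46  0.69 -0.66] [-0.07 -0.52 -3.12]
lump area 107 tray xy [ 0.009 -0.016]
lump area 11 tray xy [-0.008  0.034]

lump area 52 tray xy [-0.001 -0.022]
50 shift [-0.0001 -0.0065 -0.0057] turn [-0.1633 -0.0006 -0.0005]  dist 6.49031848422865
55 shift [-0.0001 -0.0121 -0.0101] turn [-0.33   -0.0006 -0.0006]  dist 11.843228051178079
60 shift [-0.0001 -0.0182 -0.0139] turn [-0.4966 -0.0006 -0.0006]  dist 17.190335935376655
65 shift [-0.0001 -0.0248 -0.0169] turn [-6.633e-01 -5.000e-04 -6.000e-04]  dist 22.52970372195841
```

step_arm:
  motion:
    - [[0,0.005,-0.009,-0.1,0,0,-1],[0,0.005,-0.009,-0.1,0,0,-1],[0,0.005,-0.009,-0.1,0,0,-1]]

```text
time: 10.0
tool_pos: [0.5203, 0.0219, 0.1404]
ee_rot: [0.268, 0.599, 0.689, 0.308]
wrist_force: [1.0, 0.8, -2.8]
width: 0.0127
grip_force: 98.0
```

```bash
cat >> pour.py <<'E'
def stat():
    st=read_state();print(st["time"],st["tool_pos"],st["qpos"].round(2),st["wrist_force"].round(2))
    S=rot(st)@A.T;bar=st["tool_pos"]+rot(st)@BT;lip=bar+S@np.array([-.062,0,-.109])
    print("lip in tray",(R.from_euler("z",TY).as_matrix().T@(lip-TC)).round(4),"th",np.degrees(np.arcsin(S[2,0])))
    for n in("scene","top"):
        s=snapshot(n);print(n);lumps(s,cam(s),.017)
    f=[];
    for i in range(6): f.append(read_state()["wrist_force"][2]);snapshot("top")
    print("fz",np.round(f,2))
    return read_state()
E
python3 -c "
from pour import *
stat()"
```

```text
10.0 [0.52026549 0.0218872  0.14038821] [-0.29 -0.79  2.52  0.51  0.68 -0.71] [ 1.    0.76 -2.79]
lip in tray [ 0.0376 -0.0003  0.0562] th 48.18631093489997
scene
lump area 32 tray xy [-0.001 -0.052]
lump area 38 tray xy [-0.004 -0.012]
lump area 28 tray xy [-0.026  0.026]
lump area 30 tray xy [ 0.071 -0.045]
lump area 24 tray xy [0.012 0.055]
lump area 33 tray xy [0.046 0.041]
top
lump area 19 tray xy [0.011 0.054]
lump area 29 tray xy [-0.002 -0.014]
lump area 23 tray xy [-0.002 -0.055]
fz [-2.58 -2.56 -3.21 -2.75 -2.33 -2.64]
```

step_arm:
  motion:
    - [[0.015,0.003,0.004,0,0,0,-1],[0.037,0.007,0.009,0,0,0,-1],[0.057,0.01,0.013,0,0,0,-1],[0.067,0.013,0.015,-0.1,0,0,-1],[0.067,0.013,0.015,-0.2,0,0,-1],[0.067,0.013,0.015,-0.2,0,0,-1]]

```text
time: 11.0
tool_pos: [0.5262, 0.0745, 0.1367]
ee_rot: [0.298, 0.585, 0.672, 0.343]
wrist_force: [0.2, -0.4, -2.7]
width: 0.0126
grip_force: 98.0
```

```bash
python3 -c "
from pour import *
stat()"
```

```text
11.0 [0.52615208 0.07449105 0.13668142] [-0.12 -0.8   2.57  0.47  0.48 -0.58] [ 0.18 -0.35 -2.7 ]
lip in tray [0.0592 0.0511 0.053 ] th 54.008024076037344
scene
lump area 39 tray xy [-0.004 -0.012]
lump area 36 tray xy [-0.029  0.024]
lump area 13 tray xy [-0.022  0.074]
top
lump area 21 tray xy [ 0.059 -0.042]
lump area 30 tray xy [-0.002 -0.012]
lump area 20 tray xy [-0.02  -0.073]
lump area 27 tray xy [-0.026  0.025]
fz [-1.97 -3.57 -1.32 -1.88 -1.77 -2.46]
```

step_arm:
  motion:
    - [[0,0.04,0,0,0,0,-1],[0,0.02,0,0,0,0,-1],[0,0.05,0,0,0,0,-1],[0,0.03,0,0,0,0,-1],[0,0.05,-0.02,0,0,0,-1],[0,0.08,-0.05,0,0,0,-1],[0,0.108,-0.078,0,0,0,-1],[0,0.13,-0.1,0,0,0,-1],[0,0.13,-0.1,0,0,0,-1]]

```text
time: 12.3
tool_pos: [0.5253, 0.0729, 0.2693]
ee_rot: [0.303, 0.583, 0.67, 0.346]
wrist_force: [-0.1, -0.7, -1.5]
width: 0.0127
grip_force: 98.1
```

```bash
python3 -c "
from pour import *
stat()
t=snapshot('top')['img'];s=snapshot('scene')['img']
f=lambda im,x,y,w,h,k: cv2.resize(im[y:y+h,x:x+w],(w*k,h*k),interpolation=cv2.INTER_CUBIC)
cv2.imwrite('pics/c5.png',np.hstack([f(t,240,150,100,110,4),f(s,185,120,100,110,4)])[:,:,::-1])"
```

```text
12.3 [0.52534817 0.07288313 0.26934151] [-0.13 -0.95  2.43  0.32  0.75 -0.39] [-0.12 -0.66 -1.47]
lip in tray [0.0593 0.0493 0.1859] th 54.76806740248619
scene
lump area 20 tray xy [ 0.001 -0.009]
lump area 33 tray xy [ 0.057 -0.04 ]
lump area 38 tray xy [-0.013  0.07 ]
lump area 43 tray xy [0.034 0.023]
top
lump area 29 tray xy [0.037 0.021]
lump area 30 tray xy [-0.002 -0.012]
lump area 24 tray xy [-0.021 -0.074]
lump area 9 tray xy [-0.024  0.019]
fz [-3.44 -3.81 -3.39 -2.81 -2.56 -2.74]
```

View pics/c5.png

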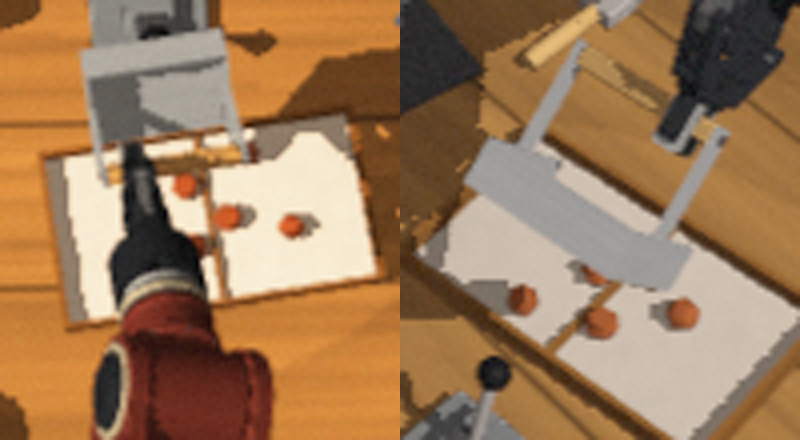

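Across both views all six lumps are in the tray: three at tray y>0 ((.036,.022), (-.024,.02), (-.013,.07)) and three at y<0 ((0,-.012), (-.021,-.074), (.057,-.04)). The scoop looks empty. Next I'll level it and go to the stand, approaching the hook from its tip side.

step_arm:
  motion:
    - [[0,0,0,1,0,0,-1],[0,0,0,1,0,0,-1],[0,0,0,1,0,0,-1],[0,0,0,1,0,0,-1]]

```text
time: 13.2
tool_pos: [0.5259, 0.0735, 0.2646]
ee_rot: [0.138, 0.642, 0.738, 0.158]
wrist_force: [-0.6, 0.5, -2.1]
width: 0.0125
grip_force: 98.1
```

step_arm:
  motion:
    - [[0,0,0,0.82,0,0,-1],[0,0,0,0.82,0,0,-1],[0,0,0,0.82,0,0,-1],[0,0,0,0.82,0,0,-1]]

```text
time: 13.6
tool_pos: [0.5266, 0.0736, 0.2603]
ee_rot: [-0.003, 0.656, 0.754, -0.003]
wrist_force: [-0.6, 0.2, -2.9]
width: 0.0123
grip_force: 98.1
```

```bash
cat >> h.py <<'E'
SO=np.array([.4345,-.346,0]);SY=-.142
def tcp_stand(x,y,barz): # bar middle at stand x,y
    T=Sc(SY,0)@A; return SO+R.from_euler("z",SY).as_matrix()@np.array([x,y,barz])-T@BT,T
E
python3 -c "
from pour import *
st=stat();p,T=tcp_stand(-.11,0,.28);print(p);plan(p,T)"
```

```text
13.6 [0.52663727 0.07364197 0.26031497] [-0.   -0.19  1.75 -0.    1.59 -0.14] [-0.61  0.19 -2.89]
lip in tray [-0.0127  0.0501  0.2039] th -0.5610580426043394
scene
lump area 32 tray xy [ 0.057 -0.04 ]
lump area 35 tray xy [-0.014  0.07 ]
lump area 44 tray xy [0.035 0.023]
top
lump area 17 tray xy [ 0.059 -0.045]
lump area 23 tray xy [-0.021 -0.074]
fz [-2.95 -1.86 -2.   -2.35 -2.26 -2.2 ]
[ 0.33063123 -0.29528975  0.228     ]
shift [-0.4515 -0.3218  0.0483] turn [-0.0086  0.0015  0.5343]  dist 417.37390626244775
```

step_arm:
  motion:
    - [[-0.02,-0.04,0,0,0,0.05,-1],[-0.05,-0.09,0,0,0,0.1,-1],[-0.09,-0.15,0,0,0,0.15,-1],[-0.13,-0.21,0,0,0,0.2,-1],[-0.17,-0.265,0,0,0,0.3,-1],[-0.215,-0.305,0,0,0,0.4,-1],[-0.27,-0.322,0,0,0,0.5,-1],[-0.33,-0.322,0,0,0,0.534,-1],[-0.39,-0.322,0.01,0,0,0.534,-1],[-0.44,-0.322,0.02,0,0,0.534,-1]]

```text
time: 15.0
tool_pos: [0.3294, -0.2891, 0.2497]
ee_rot: [-0.0, 0.756, 0.654, -0.003]
wrist_force: [0.0, 0.3, -2.6]
width: 0.0127
grip_force: 98.3
```

step_arm:
  motion:
    - [[-0.012,0,0.02,0,0,0,-1],[-0.012,0,0.03,0,0,0,-1],[-0.012,0,0.03,0,0,0,-1]]

```text
time: 15.3
tool_pos: [0.3277, -0.294, 0.2247]
ee_rot: [-0.003, 0.755, 0.655, -0.003]
wrist_force: [-0.4, 0.0, -2.7]
width: 0.0124
grip_force: 98.2
```

Run:
```python
from pour import *
st=read_state();print(st["time"],st["tool_pos"],st["wrist_force"].round(1))
p,T=tcp_stand(-.11,0,.236);plan(p,T);p,T=tcp_stand(0,0,.236);plan(p,T)
# hook by scene + top rechecks: grey-bright bar in top view
t=snapshot("top")["img"];s=snapshot("scene")["img"]
f=lambda im,x,y,w,h,k: cv2.resize(im[y:y+h,x:x+w],(w*k,h*k),interpolation=cv2.INTER_CUBIC)
cv2.imwrite('pics/c6.png',np.hstack([f(t,340,160,80,90,5),f(s,130,60,80,90,5)])[:,:,::-1])
```

```text
15.3 [ 0.32772502 -0.29395072  0.22470983] [-0.4  0.  -2.7]
shift [-0.0013  0.0046  0.0542] turn [-0.0164 -0.0014  0.0011]  dist 40.83539347382878
shift [-0.0013  0.1512  0.053 ] turn [-0.0164 -0.0014  0.0011]  dist 120.17550411635925
```

step_arm:
  motion:
    - [[0,0.005,0.03,-0.016,0,0,-1],[0,0.005,0.052,-0.016,0,0,-1],[0,0.03,0.053,-0.016,0,0,-1],[0,0.065,0.053,-0.016,0,0,-1],[0,0.095,0.053,-0.016,0,0,-1],[0,0.12,0.053,-0.016,0,0,-1],[0,0.14,0.053,-0.016,0,0,-1],[0,0.151,0.053,-0.016,0,0,-1],[0,0.151,0.053,-0.016,0,0,-1],[0,0.151,0.053,-0.016,0,0,-1]]

```text
time: 16.4
tool_pos: [0.4399, -0.3113, 0.1859]
ee_rot: [0.001, 0.755, 0.655, -0.0]
wrist_force: [-0.3, 0.3, -2.9]
width: 0.0125
grip_force: 98.3
```

Run:
```python
from pour import *
st=read_state();print(st["time"],st["tool_pos"],st["wrist_force"].round(1),st["ft_torque"].round(2))
p,T=tcp_stand(0,0,.203);plan(p,T)
t=snapshot("top")["img"];s=snapshot("scene")["img"]
f=lambda im,x,y,w,h,k: cv2.resize(im[y:y+h,x:x+w],(w*k,h*k),interpolation=cv2.INTER_CUBIC)
cv2.imwrite('pics/c6.png',np.hstack([f(t,340,160,80,90,5),f(s,130,60,80,90,5)])[:,:,::-1])
```

```text
16.4 [ 0.43994925 -0.31130303  0.18590573] [-0.3  0.3 -2.9] [ 0.03 -0.05  0.02]
shift [ 0.0006 -0.0007  0.0465] turn [0.0021 0.0034 0.0015]  dist 34.911159939179605
```

View pics/c6.png

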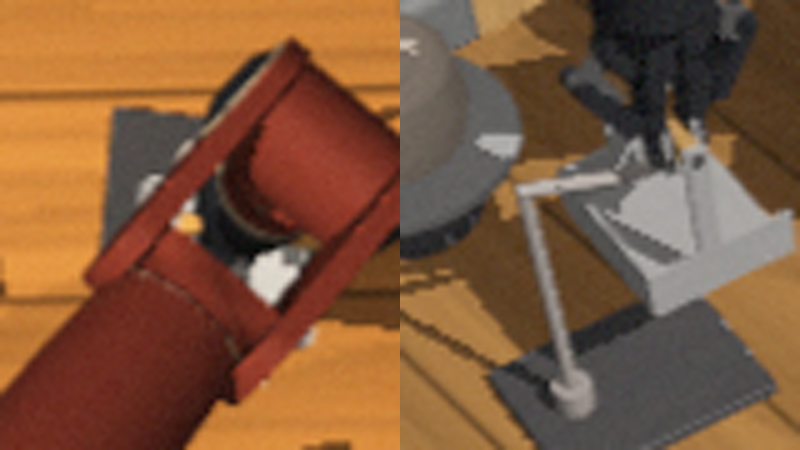

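The scene crop shows the hook bar entering the scoop's opening under the carrying bar, with the pan below and behind clear of the post. Now I'll lower onto the seat.

step_arm:
  motion:
    - [[0,0,0.015,0,0,0,-1],[0,0,0.028,0,0,0,-1],[0,0,0.036,0,0,0,-1],[0,0,0.04,0,0,0,-1],[0,0,0.04,0,0,0,-1]]

```text
time: 17.0
tool_pos: [0.4399, -0.3114, 0.155]
ee_rot: [0.0, 0.755, 0.655, -0.0]
wrist_force: [0.7, -0.3, -2.1]
width: 0.0124
grip_force: 98.3
```

step_arm:
  motion:
    - [[0,0,0.002,0,0,0,-1],[0,0,0.004,0,0,0,-1],[0,0,0.004,0,0,0,-1]]

```text
time: 17.3
tool_pos: [0.4405, -0.3118, 0.1531]
ee_rot: [0.001, 0.755, 0.655, -0.0]
wrist_force: [0.5, -0.6, -1.5]
width: 0.0129
grip_force: 98.3
```

step_arm:
  motion:
    - [[0,0,0.001,0,0,0,-1],[0,0,0.003,0,0,0,-1],[0,0,0.003,0,0,0,-1]]

```text
time: 17.6
tool_pos: [0.4406, -0.312, 0.1514]
ee_rot: [0.002, 0.755, 0.655, -0.0]
wrist_force: [-0.2, 1.2, 0.4]
width: 0.0125
grip_force: 98.9
```

step_arm:
  motion:
    - [[0,0,0,0,0,0,-0.6],[0,0,0,0,0,0,-0.5],[0,0,0,0,0,0,-0.3],[0,0,0,0,0,0,-0.1],[0,0,0,0,0,0,0.1],[0,0,0,0,0,0,0.1],[0,0,-0.01,0,0,0,0.1],[0,0,-0.03,0,0,0,0.1],[0,0,-0.06,0,0,0,0.1],[0,0,-0.1,0,0,0,0.1]]

```text
time: 18.6
tool_pos: [0.4399, -0.3113, 0.2266]
ee_rot: [0.001, 0.755, 0.655, -0.0]
wrist_force: [-0.1, 0.0, -0.4]
width: 0.0469
grip_force: 0.0
```

step_arm:
  motion:
    - [[0,0,-0.06,0,0,0,0.1],[0,0,-0.12,0,0,0,0.1],[0,0,-0.16,0,0,0,0.1],[0,0,-0.16,0,0,0,0.1]]

```text
time: 19.0
tool_pos: [0.4417, -0.3128, 0.3545]
ee_rot: [0.008, 0.755, 0.655, 0.001]
wrist_force: [0.0, 0.2, 1.0]
width: 0.0469
grip_force: 0.0
```

Run:
```python
from pour import *
st=read_state();print(st["time"],st["tool_pos"],st["wrist_force"].round(1),st["width"])
# motion check: scoop pixels around hook between frames; yellow bar blob in wrist camera
prev=None
for k in range(8):
    g=snapshot("scene")["img"]
    if prev is not None: print(int((np.abs(g.astype(int)-prev)[70:130,150:220].max(2)>40).sum()),end=" ")
    prev=g.astype(int)
st=read_state();w=snapshot("wrist");c=cam(w,st)
h=cv2.cvtColor(w["img"],cv2.COLOR_RGB2HSV)
m=((h[...,0]>12)&(h[...,0]<25)&(h[...,1]>120)&(h[...,2]>195)).astype(np.uint8)
N,l,q,ce=cv2.connectedComponentsWithStats(m);print()
for i in range(1,N):
    if q[i,4]>150:
        bx=cv2.boxPoints(cv2.minAreaRect(cv2.findContours((l==i).astype(np.uint8),0,2)[0][0]))
        print(q[i],ce[i].round(1),onz(c,ce[i],.211).round(4),bx.round(0).tolist())
for y in(-.058,.058): 
    P=SO+R.from_euler("z",SY).as_matrix()@np.array([0,y,.211]);print("exp",proj(c,P).round(0))
```

```text
19.0 [ 0.44170648 -0.31282885  0.35446511] [0.  0.2 1. ] 0.04694923127248381
4 1 1 0 2 0 0 
[ 109    0  102  124 8546] [159.3  57.3] [ 0.3726 -0.1997  0.211 ] [[106.0, 1.0], [197.0, -18.0], [223.0, 109.0], [133.0, 128.0]]
[208   0  25  76 767] [220.1  37.6] [ 0.4261 -0.192   0.211 ] [[205.0, 1.0], [218.0, -2.0], [234.0, 75.0], [220.0, 77.0]]
[  354     0    86   262 13244] [389.9 115.9] [ 0.5639 -0.2758  0.211 ] [[340.0, 259.0], [357.0, -5.0], [440.0, 0.0], [423.0, 265.0]]
[ 441    0   27   52 1072] [455.1  22.8] [ 0.6192 -0.2082  0.211 ] [[441.0, 0.0], [467.0, 0.0], [467.0, 51.0], [441.0, 51.0]]
[ 239   40  118  158 7462] [304.3  92.5] [ 0.491  -0.2454  0.211 ] [[237.0, 47.0], [347.0, 40.0], [357.0, 197.0], [247.0, 204.0]]
[ 162  125   77  193 5398] [195.9 204.6] [ 0.3781 -0.3329  0.211 ] [[159.0, 132.0], [211.0, 124.0], [239.0, 316.0], [187.0, 323.0]]
[ 251  151   14  111 1410] [258.  203.8] [ 0.4369 -0.3404  0.211 ] [[251.0, 151.0], [264.0, 151.0], [264.0, 261.0], [251.0, 261.0]]
[ 434  151   28  103 2226] [446.4 202.6] [ 0.6146 -0.3645  0.211 ] [[434.0, 151.0], [461.0, 151.0], [4
[... 504 characters left out ...]
53.0], [457.0, 257.0], [447.0, 302.0]]
[411 261  13  27 230] [417.2 274.4] [ 0.5865 -0.4379  0.211 ] [[410.0, 261.0], [422.0, 261.0], [423.0, 287.0], [412.0, 288.0]]
[  0 262  29  72 225] [ 15.8 301.8] [ 0.1714 -0.4114  0.211 ] [[-1.0, 263.0], [5.0, 260.0], [29.0, 331.0], [23.0, 333.0]]
[268 264  20  37 447] [276.2 280.5] [ 0.4438 -0.4247  0.211 ] [[267.0, 264.0], [283.0, 262.0], [289.0, 298.0], [272.0, 300.0]]
[385 264  15  33 408] [392.5 279.5] [ 0.5615 -0.4402  0.211 ] [[385.0, 264.0], [399.0, 264.0], [399.0, 296.0], [385.0, 296.0]]
[367 266  12  28 191] [372.9 277.3] [ 0.5418 -0.4349  0.211 ] [[367.0, 266.0], [377.0, 266.0], [378.0, 293.0], [368.0, 294.0]]
exp [256. 264.]
exp [256. 149.]
```

The scoop's bar shows at (251–264, 151–261), as expected on the seat, level and motionless. On to the fan lever.

Run:
```python
from h import *
plan([.586,.031,.30],down(.11))
```

```text
shift [0.4792 0.1286 0.059 ] turn [-1.000e-04  1.200e-03 -4.808e-01]  dist 374.6973095697369
```

step_arm:
  motion:
    - [[0.03,0.008,0,0,0,0,-1],[0.09,0.024,0,0,0,-0.05,-1],[0.15,0.04,0,0,0,-0.1,-1],[0.21,0.056,0,0,0,-0.2,-1],[0.27,0.072,0.01,0,0,-0.3,-1],[0.33,0.088,0.02,0,0,-0.4,-1],[0.39,0.105,0.04,0,0,-0.48,-1],[0.44,0.118,0.059,0,0,-0.48,-1],[0.479,0.129,0.059,0,0,-0.48,-1],[0.479,0.129,0.059,0,0,-0.48,-1]]

```text
time: 20.45
tool_pos: [0.5868, 0.0337, 0.2991]
ee_rot: [-0.0, 0.666, 0.746, -0.001]
wrist_force: [-0.3, 0.5, 0.8]
width: 0.0001
grip_force: 0.0
```

Run:
```python
from h import *
st=read_state();print(st["time"],st["tool_pos"],st["width"])
w=snapshot("wrist");c=cam(w,st);g=w["img"].astype(int)
print("ball exp",proj(c,(.6484,.0377,.1151)).round(0))
m=(g.max(2)<45).astype(np.uint8);N,l,q,ce=cv2.connectedComponentsWithStats(m)
for i in range(1,N):
    if 60<q[i,4]<3000: print(q[i].tolist(),ce[i].round(1),onz(c,ce[i],.112).round(4))
plan([.586,.031,.055],down(.11))
```

```text
20.45 [0.58678341 0.03374449 0.29912951] 0.00011528539130999056
ball exp [314. 166.]
[105, 56, 34, 219, 784] [120.7 157.7] [0.44   0.0218 0.112 ]
[428, 98, 84, 148, 2975] [475.  173.6] [0.8248 0.0486 0.112 ]
[446, 122, 24, 28, 294] [456.5 135.2] [0.7931 0.0867 0.112 ]
[483, 133, 17, 29, 260] [491.5 147.5] [0.8338 0.0783 0.112 ]
[453, 145, 14, 13, 101] [458.5 151.2] [0.7999 0.0704 0.112 ]
[301, 149, 28, 28, 478] [314.4 164.5] [0.649  0.0384 0.112 ]
[437, 174, 14, 38, 249] [442.4 194.2] [0.7958 0.0216 0.112 ]
[448, 186, 10, 14, 74] [452.2 192.3] [0.806  0.0249 0.112 ]
[469, 187, 11, 13, 77] [474.3 192.9] [0.8305 0.0271 0.112 ]
[467, 194, 24, 30, 299] [479.4 208.8] [0.8416 0.0095 0.112 ]
[465, 218, 47, 39, 533] [494.6 245.8] [ 0.8729 -0.0326  0.112 ]
shift [-0.0005 -0.0007  0.3265] turn [-0.0015  0.004   0.0048]  dist 244.84600423634677
```

step_arm:
  motion:
    - [[0,0,0.06,0,0,0,-1],[0,0,0.12,0,0,0,-1],[0,0,0.18,0,0,0,-1],[0,0,0.24,0,0,0,-1],[0,0,0.29,0,0,0,-1],[0,0,0.32,0,0,0,-1],[0,0,0.326,0,0,0,-1],[0,0,0.326,0,0,0,-1]]

```text
time: 21.3
tool_pos: [0.5867, 0.0291, 0.0563]
ee_rot: [0.001, 0.668, 0.744, -0.001]
wrist_force: [0.6, 0.2, -0.2]
width: -0.0002
grip_force: 0.0
```

step_arm:
  motion:
    - [[0,0.02,0,0,0,0,-1],[0,0.04,0,0,0,0,-1],[0,0.055,0,0,0,0,-1],[0,0.07,0,0,0,0,-1],[0,0.085,0,0,0,0,-1],[0,0.1,0,0,0,0,-1],[0,0.115,0,0,0,0,-1],[0,0.125,0,0,0,0,-1],[0,0.13,0,0,0,0,-1],[0,0.13,0,0,0,0,-1]]

```text
time: 22.3
tool_pos: [0.6841, 0.0407, 0.0563]
ee_rot: [0.001, 0.667, 0.745, -0.0]
wrist_force: [0.0, -0.4, -0.4]
width: 0.0002
grip_force: 0.0
```

step_arm:
  motion:
    - [[0,0.005,0,0,0,0,-1],[0,0.01,0,0,0,0,-1],[0,0.013,0,0,0,0,-1],[0,0.013,0,0,0,0,-1]]

```text
time: 22.7
tool_pos: [0.6889, 0.0414, 0.0553]
ee_rot: [-0.003, 0.667, 0.745, -0.005]
wrist_force: [-14.0, -0.6, 7.0]
width: -0.0
grip_force: 8.2
```

```bash
cat >> h.py <<'E'
def ball():
    for n in("scene","top"):
        s=snapshot(n);c=cam(s);g=s["img"].astype(int);m=(g.max(2)<38).astype(np.uint8)
        N,l,q,ce=cv2.connectedComponentsWithStats(m)
        for i in range(1,N):
            P=onz(c,ce[i],.113)
            if 12<q[i,4]<120 and .6<P[0]<.77 and -.02<P[1]<.11: print(n,q[i].tolist(),P.round(4))
E
python3 -c "
from h import *
ball()"
```

```text
scene [179, 201, 10, 16, 68] [ 0.6909 -0.0176  0.113 ]
scene [198, 213, 3, 8, 14] [0.6721 0.0311 0.113 ]
scene [191, 217, 5, 7, 16] [0.6944 0.0302 0.113 ]
scene [187, 229, 5, 4, 13] [0.7242 0.0483 0.113 ]
```

step_arm:
  motion:
    - [[0,0.003,0,0,0,0,-1],[0,0.003,0,0,0,0,-1]]

```text
time: 23.0
tool_pos: [0.689, 0.0415, 0.0552]
ee_rot: [-0.005, 0.667, 0.745, -0.007]
wrist_force: [-21.5, -2.1, 10.5]
width: -0.0002
grip_force: 12.1
```

step_arm:
  motion:
    - [[0,-0.02,0,0,0,0,-1],[0,-0.08,0,0,0,0,-1],[0,-0.12,-0.02,0,0,0,-1],[0,-0.14,-0.08,0,0,0,-1],[0,-0.16,-0.14,0,0,0,-1],[0,-0.18,-0.2,0,0,0,-1],[0,-0.18,-0.26,0,0,0,-1],[0,-0.18,-0.3,0,0,0,-1],[0,-0.18,-0.3,0,0,0,-1]]

```text
time: 23.9
tool_pos: [0.564, 0.0276, 0.2887]
ee_rot: [0.006, 0.667, 0.745, 0.003]
wrist_force: [-0.0, -0.8, 0.4]
width: 0.0004
grip_force: 0.0
```

Run:
```python
from pour import *
ball()
st=read_state();print(st["time"],st["tool_pos"])
w=snapshot("wrist");c=cam(w,st);g=w["img"].astype(int)
print("ball exp on",proj(c,(.725,.0461,.1122)).round(0))
m=(g.max(2)<45).astype(np.uint8);N,l,q,ce=cv2.connectedComponentsWithStats(m)
for i in range(1,N):
    if 200<q[i,4]<900: print(q[i].tolist(),ce[i].round(1),onz(c,ce[i],.112).round(4))
stat()
# scoop bar in scene: hang check by triangulating wood-coloured bar not possible here; frame difference
a=snapshot("scene")["img"].astype(int);[snapshot("top") for _ in range(6)];b=snapshot("scene")["img"].astype(int)
print("diff",(np.abs(a-b)[60:140,140:225].max(2)>40).sum())
```

```text
scene [187, 225, 8, 8, 38] [0.718  0.0448 0.113 ]
top [276, 160, 21, 14, 88] [0.6188 0.0094 0.113 ]
24.0 [0.56172783 0.02773932 0.28221919]
ball exp on [415. 165.]
[118, 51, 34, 228, 766] [133.5 157.1] [0.4357 0.0223 0.112 ]
[475, 117, 30, 32, 381] [488.5 132.4] [0.7908 0.0867 0.112 ]
[393, 154, 28, 24, 499] [407.2 165.5] [0.7173 0.0444 0.112 ]
[465, 174, 18, 39, 317] [472.6 193.9] [0.7937 0.0219 0.112 ]
24.05 [0.56099983 0.02777574 0.28035934] [-0.08 -0.13  1.67 -0.    1.61 -0.19] [ 0.25 -0.51 -0.08]
lip in tray [0.0146 0.0016 0.2234] th 0.002103042194909437
scene
lump area 27 tray xy [-0.024 -0.073]
lump area 39 tray xy [-0.004 -0.012]
lump area 33 tray xy [-0.029  0.025]
lump area 33 tray xy [ 0.057 -0.04 ]
lump area 38 tray xy [-0.014  0.07 ]
lump area 42 tray xy [0.034 0.023]
top
lump area 23 tray xy [-0.021 -0.074]
lump area 12 tray xy [-0.106 -0.017]
fz [-0.46 -1.3  -0.31 -0.48 -0.44  0.25]
diff 11
```

The ball is at x≈0.7175 in two views, but full travel should bring it to about 0.725. I'll push again, contacting higher up on the ball.

Run:
```python
from h import *
st=read_state();print(st["tool_pos"],st["ee_rot"])
plan([.655,.0385,.25],down(.11));plan([.655,.0385,.075],down(.11))
```

```text
[0.56140994 0.02766775 0.28156933] [ 1.35462214e-03  6.67316319e-01  7.44773150e-01 -2.23903910e-04]
shift [0.0008 0.1256 0.0423] turn [ 0.0028  0.0044 -0.0008]  dist 99.3632708422789
shift [0.0013 0.1252 0.2756] turn [ 0.0028  0.0044 -0.0008]  dist 227.0403615534471
```

step_arm:
  motion:
    - [[0,0.06,0.03,0,0,0,-1],[0,0.12,0.05,0,0,0,-1],[0,0.125,0.1,0,0,0,-1],[0,0.125,0.16,0,0,0,-1],[0,0.125,0.22,0,0,0,-1],[0,0.125,0.265,0,0,0,-1],[0,0.125,0.275,0,0,0,-1],[0,0.125,0.275,0,0,0,-1]]

```text
time: 25.65
tool_pos: [0.6539, 0.0375, 0.074]
ee_rot: [0.0, 0.667, 0.745, -0.001]
wrist_force: [-0.5, 0.7, 0.5]
width: 0.0001
grip_force: 0.0
```

step_arm:
  motion:
    - [[0,0.02,0,0,0,0,-1],[0,0.035,0,0,0,0,-1],[0,0.042,0,0,0,0,-1],[0,0.046,0,0,0,0,-1],[0,0.046,0,0,0,0,-1]]

```text
time: 26.15
tool_pos: [0.6898, 0.0413, 0.0762]
ee_rot: [0.002, 0.667, 0.745, 0.0]
wrist_force: [-1.3, -0.4, -0.9]
width: -0.0001
grip_force: 0.0
```

step_arm:
  motion:
    - [[0,0.004,0,0,0,0,-1],[0,0.008,0,0,0,0,-1],[0,0.008,0,0,0,0,-1]]

```text
time: 26.45
tool_pos: [0.6919, 0.0417, 0.0751]
ee_rot: [-0.002, 0.667, 0.745, -0.003]
wrist_force: [-11.5, -1.9, 6.7]
width: -0.0004
grip_force: 6.1
```

step_arm:
  motion:
    - [[0,0.004,0,0,0,0,-1],[0,0.008,0,0,0,0,-1],[0,0.008,0,0,0,0,-1]]

```text
time: 26.75
tool_pos: [0.6924, 0.0417, 0.075]
ee_rot: [-0.007, 0.667, 0.745, -0.009]
wrist_force: [-31.4, -2.5, 17.2]
width: -0.0002
grip_force: 16.7
```

Run:
```python
from h import *
ball()
st=read_state();print(st["tool_pos"],st["wrist_force"],st["ft_torque"])
# torque lever arm: where does the force line pass, relative to TCP (assume moment about TCP)
F,M=st["wrist_force"],st["ft_torque"];print("closest pt on force line",np.cross(F,M)/(F@F))
w=snapshot("wrist");c=cam(w,st)
g=w["img"].astype(int)
for u0,v0 in [proj(c,(.7175,.0445,.113))]: print("ball px",u0,v0)
v=165
for v in(150,158,165,172,180): print(v,' '.join('%3d'%g[v,u].max() for u in range(240,360,4)))
```

```text
scene [176, 198, 18, 24, 102] [ 0.6906 -0.0168  0.113 ]
scene [187, 223, 8, 10, 29] [0.718  0.0443 0.113 ]
top [283, 138, 6, 6, 13] [0.721  0.0077 0.113 ]
[0.69239764 0.04170432 0.07496881] [-29.10645364  -3.5249717   17.25482473] [-0.49126714  4.66703059  0.03489628]
closest pt on force line [-0.06968721 -0.0064467  -0.11886948]
ball px 311.83019593536653 262.4556053078784
150 131 134 134 130 139 138 139 140 136 135 136 134 133 132 137 139 134 140 133 142 141 139 137 138 139 140 137 140 135 146
158 131 136 130 139 138 139 139 141 139 140 137 141 137 140 136 136 138 133 136 134 137 138 139 141 141 141 138 137 132 142
165 119 114 110 112 117 114 107 113 113 114 115 116 120 138 138 140 136 137 140 135 134 138 139 141 141 141 143 136 135 142
172 154 158 162 165 162 167 166 158 159 155 156 149 147 107 138 134 136 136 139 142 135 139 139 142 139 139 137 137 142 144
180 141 142 137 142 139 144 142 137 134 141 134 139 145 112 136 140 139 138 137 141 135 137 138 141 143 141 141 139 134 133
```

The ball doesn't move under 30 N, and the contact force is tilted about 0.5 rad, square to a lever leaning 0.5 rad. So it is on its end stop. I'll retreat and run a final check.

step_arm:
  motion:
    - [[0,-0.03,0,0,0,0,-1],[0,-0.08,0,0,0,0,-1],[0,-0.12,-0.02,0,0,0,-1],[0,-0.14,-0.08,0,0,0,-1],[0,-0.16,-0.14,0,0,0,-1],[0,-0.18,-0.2,0,0,0,-1],[0,-0.2,-0.26,0,0,0,-1],[0,-0.22,-0.3,0,0,0,-1],[0,-0.22,-0.3,0,0,0,-1],[0,-0.22,-0.3,0,0,0,-1]]

```text
time: 27.9
tool_pos: [0.5369, 0.025, 0.3011]
ee_rot: [0.002, 0.667, 0.745, 0.0]
wrist_force: [-0.1, -1.0, -0.8]
width: 0.0
grip_force: 0.0
```

Run:
```python
from pour import *
st=read_state();w=snapshot("wrist");c=cam(w,st);g=w["img"].astype(int)
m=(g.max(2)<45).astype(np.uint8);N,l,q,ce=cv2.connectedComponentsWithStats(m)
for i in range(1,N):
    P=onz(c,ce[i],.112)
    if 200<q[i,4]<900 and .6<P[0]<.77: print("ball",q[i].tolist(),P.round(4))
ball();stat()
# hung bar in scene: projected expectation vs wood colours along the bar
s=snapshot("scene");cs=cam(s)
for y in(-.05,-.03,.03,.05):
    P=SO+R.from_euler("z",SY).as_matrix()@np.array([0,y,.209]);u=proj(cs,P).round().astype(int);print(u,s["img"][u[1],u[0]])
a=s["img"].astype(int);[snapshot("top") for _ in range(5)];b=snapshot("scene")["img"].astype(int)
print("diff",(np.abs(a-b)[60:140,140:225].max(2)>40).sum())
```

```text
ball [409, 151, 27, 23, 457] [0.7174 0.0445 0.112 ]
scene [187, 225, 8, 9, 37] [0.7175 0.0442 0.113 ]
28.05 [0.53610288 0.02509379 0.29769409] [-0.09 -0.2   1.69 -0.    1.65 -0.2 ] [ 0.72  0.1  -0.4 ]
lip in tray [-0.0105  0.0024  0.2409] th -0.14368480102589593
scene
lump area 29 tray xy [-0.024 -0.073]
lump area 39 tray xy [-0.004 -0.012]
lump area 37 tray xy [-0.028  0.024]
lump area 32 tray xy [ 0.057 -0.04 ]
lump area 36 tray xy [-0.014  0.07 ]
lump area 43 tray xy [0.035 0.023]
top
lump area 23 tray xy [-0.021 -0.074]
fz [ 0.01 -0.7  -0.1   0.31 -0.3  -0.14]
[173  79] [184 144  91]
[176  82] [112  85  53]
[185  92] [109  81  48]
[188  96] [114  88  57]
diff 3
```

```bash
python3 -c "
from bench import *
print(sign_off())"
```

```text
the job is handed in; nothing more can be done
None
```

Job handed in at about 28 s: all six lumps are in the tray (three per bay, one close to the rib), the empty scoop hangs still on the hook, and the lever is against its end stop, not moving under about 30 N, though the cameras put its ball about 7 mm short of the calculated full-on position.

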